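# Gauge the width of a tape roll

### The job

Check the tape width of the smaller of the two packing-tape rolls: take the stapler off the steel inspection plate and set it right way up on the worktop, then lay the smaller roll flat in the middle of the plate. Lower the bridge-shaped height gauge gently over the roll and let go, so that it stands squarely with both legs on the plate, centred over the roll, and its sprung foot rests on the roll and reads its height. Leave the larger roll, the two shakers and the ramekin where they stand.

Things in the scene. Friction and masses are not known exactly. Their poses are not given: they have to be found in the camera images.
- plate_top (a point): Steel inspection plate, fixed on the worktop, 160 (its x) x 190 (its y) x 12 mm thick, two thin scribed lines crossing at its middle. The point is the middle of its upper face, 12 mm above the worktop; z up. Around the work stand fixed things to keep clear of: a tall stack of plates beyond the right far side (from 0.70 m ahead of the robot, y from -0.10 to -0.32), a carton beyond the left far side, a red tray left, a tape dispenser right.
- gauge_grip (a point): Loose bridge-shaped height gauge, 0.65 kg: two legs, a crossbeam (underside 70 mm, top 84 mm above the soles) and on it a square column, the grip, 26 x 26 mm, from 84 to 140 mm above the soles (plus a 3.5 mm cap). The point is on the column's axis, 115 mm above the soles' undersides; z up, y from leg to leg, scale on the column's -x face.
- gauge_base (a point): Same gauge and axes: the point midway between the legs, level with the soles' undersides, straight below gauge_grip. Each sole is 52 (x) x 14 (y) x 8 mm and lies 47 to 61 mm from the middle along y; the leg plates above them 49 to 59 mm. So the opening between the legs is 94 mm wide and open toward -x and +x.
- gauge_foot (a joint): Gauge reading in m: height of its measuring foot (flat disc, 54 mm across, 6 mm thick, on the gauge's middle axis) above the level of the soles. 0 = level with them, where spring and weight hold it; range 0 to 0.050. Over a part on the same surface it reads the part's height, then presses with about 1.3 N, so the gauge's weight keeps it down when released.
- small_roll_center (a point): The smaller roll of packing tape, loose, lying flat: 67 mm outside diameter, hole 38 mm across, 37 mm high, 0.11 kg. The point is its centre, 18 mm above its underside; z up.
- large_roll_center (a point): The larger tape roll, loose, lying flat: 79 mm across, 37 mm high. Leave it alone. The point is its centre, 18 mm above its underside.
- stapler_center (a point): Closed desk stapler, loose, 120 (its x) x 32 (y) x 44 mm high, 0.24 kg, lying on the plate at the start. Foot plate 32 mm wide and 6 mm high; above it the rigid top arm, 20 mm wide, from 18 to 44 mm above the underside, along its whole length. The point is its centre, 22 mm above its underside; x lengthwise, z up.
- shaker_center (a point): Glass shaker with a metal cap, standing, 27 mm across, 74 mm tall; leave it alone. The point is its centre, 37 mm up.
- shaker_near_center (a point): A second, identical shaker; leave it alone. The point is its centre, 37 mm up.
- ramekin_center (a point): Round white ramekin, 68 mm across, 36 mm high; leave it alone. The point is its centre, 18 mm up.

How it is judged:
By the outcome, as a careful person would: the job done as asked, in the order asked, and still so for the second after the job is handed in, with the robot touching nothing.
It also fails if it takes over 72 s, if anything falls off the work surface, if the arm or the gripper's body presses on something with over 40 N, if the wrist force passes 120 N, or if a joint passes its speed limit or range.

### The arm

A 7-joint arm with a two-finger parallel gripper is mounted at the origin on a cart in front of the work surface, level with it; the furniture and walls round the work are solid. World frame = base frame: x ahead of the robot, y to its left, z up, the work surface at z = 0. Lengths are in m, angles in rad, forces in N, time in s.
With the tool pointing down it reaches from about 0.35 to 0.9 m from the base axis. Payload 19.9 kg.
Tool frame: the origin (TCP) lies at the very end of the fingers, on their centre line; the grasp point (between the pads) lies 19 mm behind it (manip.pinch_z is the z of the grasp point in the tool frame, in m); z points along the fingers, x is the direction in which the jaws open and shut, and the axes are right-handed (so a half turn about z gives the same grasp; the last joint's range is limited). The gripper opens to 94 mm and grips with 3 to 60 N. Pads are 16 mm wide; open, the fingers measure 119 mm over their backs; the gripper's body (75 mm by 177 mm) begins 78 mm behind the grasp point.
Start: joints at [1.308, 0.417, -0.01, 1.614, 0.005, 1.111, -0.053], TCP at [0.137, -0.61, 0.205] pointing down, gripper open.
Joint ranges: [-2.81, 2.81], [-0.39, 2.02], [-1.27, 1.25], [0.06, 2.57], [-1.19, 4.33], [0.19, 2], [-2.82, 2.82]. Speed limits (rad/s): [1.89, 1.89, 2.39, 2.39, 3.01, 3.01, 3.01].

### API

Orientations are given as a unit quaternion [x, y, z, w].
In Python, from cell import sensors, snapshot, camera_model, hand_in, search_frame, mark_of, manip gives the robot as it stands. The module is installed in compiled form; this text tells all that it offers.
- The arm moves only by the shell command python3 -m jog 'ROWS' [OPENING] [FORCE]. ROWS is JSON, a list that holds one entry, the list of rows, each a list of 4 numbers: the shift along the world's x, y, z in mm, then the turn about the world's z in degrees. A call has 1 to 5 rows; each row shifts and turns the commanded pose from where the row before left it; what a row does not reach is not made up. A row lasts 1/10 s, in which the tool goes at most 50 mm and 8.59 degrees, less where a joint would pass 70% of its speed; a pose out of reach is approached as far as the arm can. A call is refused whole if a number of a shift passes 50 or a number of a turn 8.59, either way. A call with a gripper value outside its range is refused whole. OPENING is the closure, from 0 (fully open) to 1 (shut), set as the call begins (- or left out, the last holds). The fingers move at their own pace and stop on an object; FORCE is the grip in N (left out, the last holds). Time passes only in rows, so rows that do not move let the fingers close. It gives the time, the measured TCP pose, the force and the opening at its end, in the units of the state.
- sensors.observe(): the state, without advancing time (a new reading comes with each control period).
- snapshot(name): name is "side" or "top"; returns the picture (420x560x3 uint8, blue, green, red); there is no depth.
- camera_model(name): a dict with "fx", "fy", "cx", "cy" (pixels), "extrinsics" (4x4, takes a point from world to camera coordinates). Camera axes: x right, y down, z forward; pixel columns grow to the right and rows downward; lengths in m; the calibration is good to about 2 mm. A picture is of the moment at which its call begins. camera_model takes no time and is no camera call.
- hand_in(): hands the job in, once; it reports no verdict.
Trained networks look in the newest picture that a camera, given by its name, has taken for a name from the list of things; names that differ only in an ending like _2 or _b are one class to them, and where a whole thing is asked for, a point or a joint stands for the part that bears it (a point fixed in the world has none). Each returns a list of dicts, best first, with "confidence" (0 to 1); they miss things now and then, are a little off and sometimes report something else, mostly with a low value. They report only what shows in the picture. A call takes as long as a camera call.
- search_frame(label, camera): "position" ([column, row] in pixels, amid what is visible of it).
- mark_of(label, camera): "position" ([column, row] in pixels: a listed point, or the origin of a listed thing).
The state is a dict: "t": time; "joints": joint angles; "dq": joint speeds; "joint_efforts": joint torques, N m; "tcp_pos": TCP position; "orientation": TCP orientation; "ft_force": force on the tool from outside, world axes, zero at the start; "torque": the same for the moment, N m; "grip_width": finger opening in m.
Only numpy, scipy, OpenCV 4.12 (cv2) and the standard library are available. Lean on these libraries where they do the work, as an engineer would, in place of code of your own. Each camera call takes 0.05 s, during which the arm holds its last target.

## Working session

There is one attempt and no reset: what is moved stays moved. The work goes in short steps, Python scripts to look and compute and a shell command to move; the robot and the scene stay as the last step left them, time stands still between calls to the robot, and variables do not carry over. Pictures are saved under pics/ and viewed, and the job is handed in when it is done.

```bash
mkdir -p pics; cat > h.py <<'E'
import numpy as np, cv2
from cell import sensors, snapshot, camera_model, search_frame, mark_of, manip
def snap(n,f):
    im=snapshot(n); cv2.imwrite('pics/'+f,im); return im
def ray(cam,uv):
    m=camera_model(cam);T=np.array(m['extrinsics']);R=T[:3,:3];t=T[:3,3]
    d=R.T@np.array([(uv[0]-m['cx'])/m['fx'],(uv[1]-m['cy'])/m['fy'],1]);return -R.T@t,d
def atz(cam,uv,z):
    o,d=ray(cam,uv);return o+d*(z-o[2])/d[2]
def proj(cam,p):
    m=camera_model(cam);T=np.array(m['extrinsics']);c=T[:3,:3]@np.array(p)+T[:3,3]
    return [m['fx']*c[0]/c[2]+m['cx'],m['fy']*c[1]/c[2]+m['cy']]
def tri(a,b):
    o1,d1=ray('top',a);o2,d2=ray('side',b);d1/=np.linalg.norm(d1);d2/=np.linalg.norm(d2)
    s=np.linalg.lstsq(np.c_[d1,-d2],o2-o1,rcond=None)[0];p,q=o1+s[0]*d1,o2+s[1]*d2
    return (p+q)/2,np.linalg.norm(p-q)
E
python3 - <<'E'
from h import *
np.set_printoptions(precision=3,suppress=True)
s=sensors.observe();print(s['t'],s['tcp_pos'],s['orientation'],s['ft_force'],s['grip_width'],manip.pinch_z)
for c in('top','side'): snap(c,c+'0.png')
Z=dict(plate_top=.012,gauge_grip=.115,gauge_base=0,small_roll_center=.018,large_roll_center=.018,stapler_center=.034,shaker_center=.037,shaker_near_center=.037,ramekin_center=.018)
for c in('top','side'):
    print(c, ray(c,[280,210]))
    for k,z in Z.items():
        for r in mark_of(k,c)[:3]: print(c,k,np.round(r['position'],1),round(r['confidence'],2),atz(c,r['position'],z))
print(sensors.observe()['t'])
E
```

```text
0.0 [ 0.137 -0.609  0.205] [ 0.781 -0.624 -0.001 -0.   ] [ 0.321 -0.554 -0.204] 0.09423191456208851 -0.0188
top (array([ 0.227, -0.018,  1.483]), array([ 0.198,  0.005, -0.98 ]))
top plate_top [278.8 189.6] 0.56 [ 0.582 -0.007  0.012]
top plate_top [190.1 170.6] 0.47 [0.635 0.241 0.012]
top gauge_grip [192.6 172.9] 0.82 [0.601 0.216 0.115]
top gauge_base [195.6 185.8] 0.74 [0.595 0.226 0.   ]
top small_roll_center [192.3 247.2] 0.54 [0.419 0.227 0.018]
top large_roll_center [361.8 261.5] 0.89 [ 0.382 -0.231  0.018]
top large_roll_center [196.4 185.8] 0.28 [0.59  0.221 0.018]
top stapler_center [274.7 191.1] 0.78 [0.572 0.004 0.034]
top shaker_center [362.8 189.1] 0.61 [ 0.577 -0.236  0.037]
top shaker_center [146.9 207.4] 0.31 [0.525 0.351 0.037]
top shaker_near_center [148.7 208. ] 0.46 [0.523 0.346 0.037]
top ramekin_center [405.9 224.9] 0.75 [ 0.482 -0.353  0.018]
side (array([0.108, 0.761, 0.57 ]), array([ 0.389, -0.788, -0.477]))
side plate_top [243.  235.9] 0.73 [ 0.583 -0.006  0.012]
side gauge_grip [174.  247.3] 0.65 [0.588 0.228 0.115]
side gauge_base [180.1 292.2] 0.74 [0.596 0.218 0.   ]
side small_roll_center [256.6 316. ] 0.76 [0.417 0.226 0.018]
side large_roll_center [355.1 212.1] 0.97 [ 0.381 -0.229  0.018]
side stapler_center [245.6 228.5] 0.94 [ 0.576 -0.007  0.034]
side shaker_center [287.7 187.7] 0.75 [ 0.581 -0.244  0.037]
side shaker_near_center [162.3 333.8] 0.64 [0.524 0.353 0.037]
side ramekin_center [334.2 184. ] 0.81 [ 0.488 -0.364  0.018]
1.0
```

```bash
python3 -c "
import cv2
a=cv2.imread('pics/top0.png')[130:300,110:450];cv2.imwrite('pics/top0z.png',cv2.resize(a,None,fx=2.35,fy=2.35,interpolation=2))
a=cv2.imread('pics/side0.png')[150:380,100:400];cv2.imwrite('pics/side0z.png',cv2.resize(a,None,fx=2.6,fy=2.6,interpolation=2))"
```

```text
(no output)
```

View pics/top0z.png

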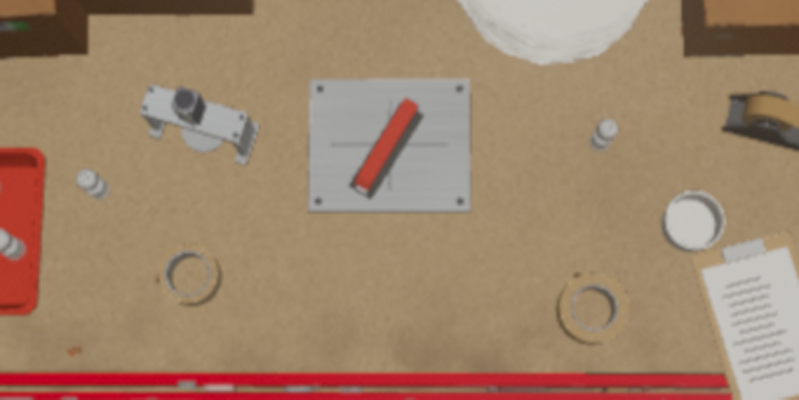

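View pics/side0z.png

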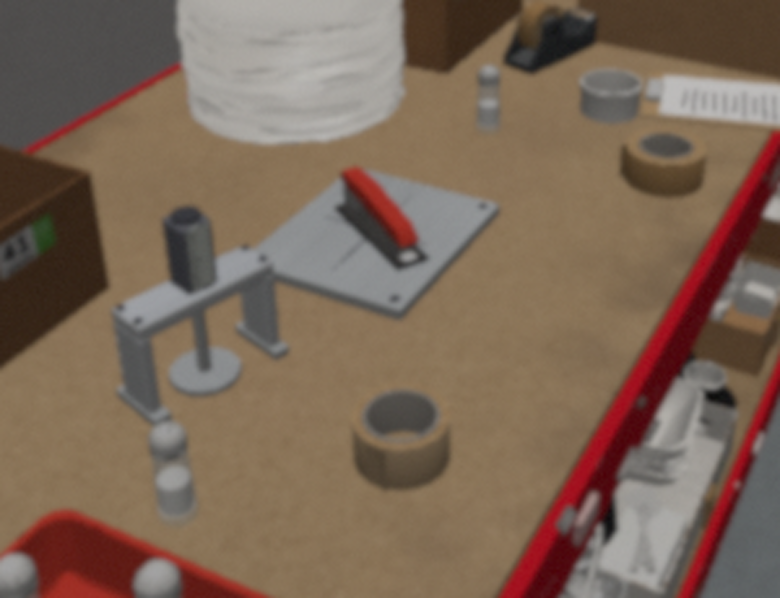

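View pics/top0.png

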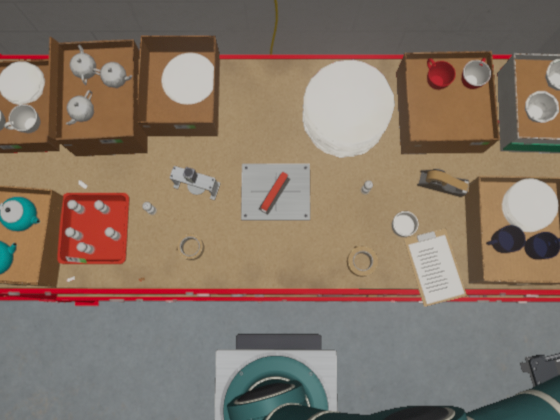

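The top view shows the stapler lying diagonally on the plate, crosshair about (276,191). The gauge is at (194,180) with its soles on the worktop, the small roll at (191,247) and the large roll at (361,262). The shakers are at (148,208) and (367,187). All of these match the marks. Next I'll refine the angles and centres.

```bash
python3 - <<'E'
from h import *
np.set_printoptions(precision=3,suppress=True)
T=lambda x,y:[110+x/2.35,130+y/2.35]
S=lambda x,y:[100+x/2.6,150+y/2.6]
ang=lambda p,q:np.degrees(np.arctan2(*(q-p)[1::-1]))
c=[atz('top',T(*p),.012) for p in [(309,80),(469,80),(470,211),(308,211)]]
print('plate',np.array(c)[:,:2],np.mean(c,0),atz('top',T(390,144),.012))
c=[atz('side',S(*p),.012) for p in [(372,170),(498,208),(400,312)]]
print('plate side',np.array(c)[:,:2],(c[0]+c[2])/2)
a,b=atz('top',T(410,100),.056),atz('top',T(363,188),.056);print('stap top',a,b,(a+b)/2,ang(b,a))
a,b=atz('side',S(350,172),.056),atz('side',S(407,243),.056);print('stap side',a,b,(a+b)/2,ang(b,a))
# gauge beam corner/screws z .084
L=[atz('top',T(*p),.084) for p in [(150,87),(143,113),(254,121),(246,147)]]
print('beam',L,np.mean(L,0),ang(L[2],L[0]),ang(L[3],L[1]))
L=[atz('side',S(*p),.084) for p in [(120,308),(138,329),(245,249),(263,259)]]
print('screws side',L,np.mean(L,0),ang(L[2],L[0]),ang(L[3],L[1]))
L=[atz('side',S(*p),.008) for p in [(118,388),(160,415),(238,330),(283,350)]]
print('soles side',L,ang(L[2],L[0]),ang(L[3],L[1]))
print('cap top',atz('top',T(186,98),.1435),'foot',atz('side',S(205,369),.006))
print('roll top rim',atz('top',T(192,273),.037),'side',atz('side',S(401,412),.037), 'large',atz('top',T(593,308),.037))
E
python3 -c "
import cv2
a=cv2.imread('pics/side0.png')[220:320,135:215];cv2.imwrite('pics/gz.png',cv2.resize(a,None,fx=6,fy=6,interpolation=2))
a=cv2.imread('pics/top0.png')[155:205,160:310];cv2.imwrite('pics/tz.png',cv2.resize(a,None,fx=5.3,fy=5.3,interpolation=2))"
```

```text
plate [[ 0.655  0.098]
 [ 0.655 -0.093]
 [ 0.497 -0.093]
 [ 0.496  0.096]] [0.576 0.002 0.012] [0.577 0.001 0.012]
plate side [[ 0.634 -0.092]
 [ 0.493 -0.083]
 [ 0.494  0.1  ]] [0.564 0.004 0.012]
stap top [ 0.618 -0.022  0.056] [0.515 0.031 0.056] [0.567 0.004 0.056] -27.198595693361682
stap side [ 0.608 -0.012  0.056] [0.505 0.068 0.056] [0.556 0.028 0.056] -37.63105343953897
beam [array([0.625, 0.272, 0.084]), array([0.595, 0.279, 0.084]), array([0.586, 0.153, 0.084]), array([0.556, 0.162, 0.084])] [0.59  0.217 0.084] 71.66845802884906 71.58357392894878
screws side [array([0.621, 0.271, 0.084]), array([0.594, 0.285, 0.084]), array([0.589, 0.169, 0.084]), array([0.568, 0.174, 0.084])] [0.593 0.225 0.084] 72.1561662388974 76.9391170414139
soles side [array([0.635, 0.273, 0.008]), array([0.588, 0.282, 0.008]), array([0.599, 0.175, 0.008]), array([0.553, 0.18 , 0.008])] 69.55149369276224 70.72867197378082
cap top [0.596 0.22  0.143] foot [0.594 0.224 0.006]
roll top rim [0.419 0.225 0.037] side [0.419 0.229 0.037] large [ 0.381 -0.23   0.037]
```

View pics/gz.png

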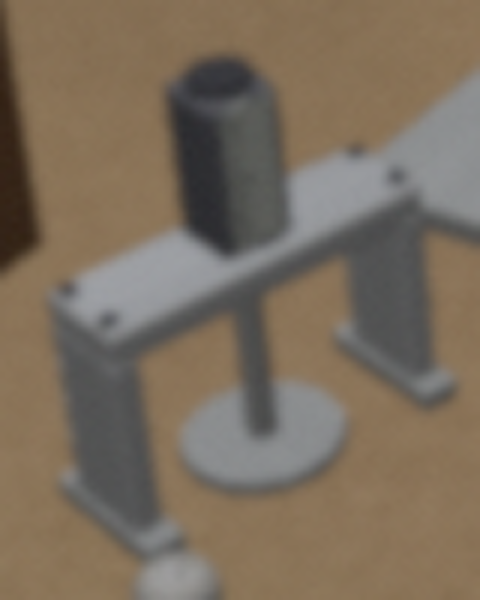

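View pics/tz.png

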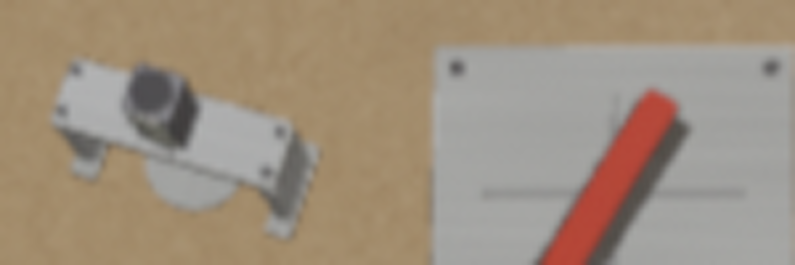

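```bash
J="python3 -m jog"; $J '[[[28,40,0,-2.7],[28,40,0,-2.7],[28,40,0,-2.7],[28,40,0,-2.7],[28,40,0,-2.7]]]' 0 30; $J '[[[28,40,0,-2.7],[28,40,0,-2.7],[28,40,0,-2.7],[28,40,0,-2.7],[28,40,0,-2.7]]]'; $J '[[[28,40,0,-2.7],[28,40,0,-2.7],[28,40,0,-2.7],[28,40,0,-2.7],[28,40,0,-2.7]]]'
```

```text
t: 1.5
tcp_pos: [0.2783, -0.408, 0.2056]
orientation: [-0.701, 0.713, -0.0, -0.0]
ft_force: [0.8, -0.9, -0.5]
grip_width: 0.0941
t: 2.0
tcp_pos: [0.4183, -0.2079, 0.2058]
orientation: [-0.613, 0.79, -0.0, 0.0]
ft_force: [0.7, -0.1, 0.6]
grip_width: 0.0942
t: 2.5
tcp_pos: [0.5584, -0.008, 0.2056]
orientation: [-0.516, 0.857, -0.0, 0.0]
ft_force: [0.1, -0.9, -0.4]
grip_width: 0.0942
```

```bash
J="python3 -m jog"; $J '[[[12,10,-40,0],[0,0,-40,0],[0,0,-30,0],[0,0,0,0]]]'; python3 -c "
from h import *
a=snap('side','s1.png');b=snap('top','t1.png')
cv2.imwrite('pics/st1.png',np.hstack([cv2.resize(a[150:300,150:350],None,fx=2,fy=3),cv2.resize(b[130:280,180:380],None,fx=2,fy=3)]))"
```

```text
t: 2.9
tcp_pos: [0.5673, 0.0004, 0.092]
orientation: [-0.517, 0.856, 0.002, -0.002]
ft_force: [0.6, -0.5, 0.9]
grip_width: 0.0937
```

View pics/st1.png

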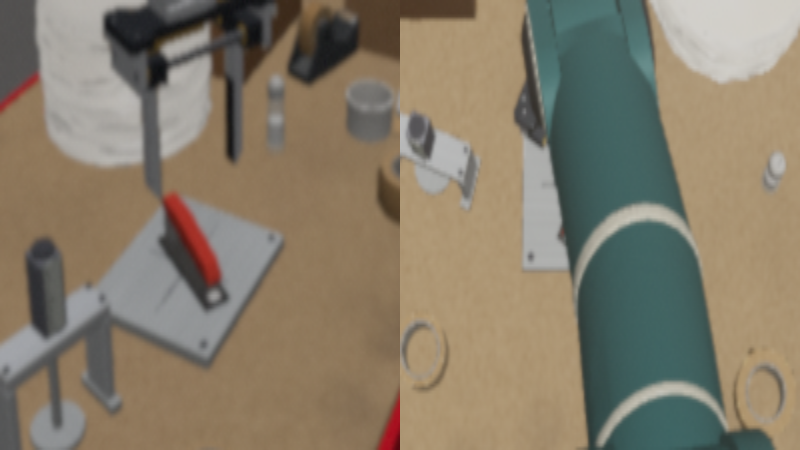

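```bash
python3 -c "
from h import *
print(proj('side',[.567,.0004,.034]),proj('side',[.567,.0004,.056]),proj('side',[.567,.0004,.092]))
e=np.array([np.cos(np.radians(-27)),np.sin(np.radians(-27)),0])*.06
for s in(1,-1):print(proj('side',np.array([.567,.0004,.056])+s*e))
print([ (r['position'],r['confidence']) for r in mark_of('stapler_center','side')])
print(tri([274.7,191.1],[245.6,228.5]))"
```

```text
[np.float64(247.26958843736654), np.float64(230.7487266637051)] [np.float64(247.00736242465862), np.float64(222.51139346304225)] [np.float64(246.56657048336172), np.float64(208.66475004603413)]
[np.float64(233.3586453387664), np.float64(212.26440663508856)]
[np.float64(261.84273168374756), np.float64(233.6492778831716)]
[([246.5, 228.5], 0.88)]
(array([0.56975911, 0.00391944, 0.04130065]), np.float64(0.001065146139574723))
```

```bash
J="python3 -m jog"; $J '[[[2,2,-35,0],[0,0,-33,0],[0,0,0,0]]]'; $J '[[[0,0,0,0],[0,0,0,0],[0,0,0,0],[0,0,0,0],[0,0,0,0]]]' 1 30; $J '[[[0,0,0,0],[0,0,0,0],[0,0,0,0]]]'
```

```text
t: 3.35
tcp_pos: [0.5704, 0.0021, 0.0261]
orientation: [-0.516, 0.856, 0.001, -0.001]
ft_force: [-0.3, -0.7, 0.2]
grip_width: 0.0941
t: 3.85
tcp_pos: [0.5718, 0.0022, 0.0281]
orientation: [-0.517, 0.856, -0.0, 0.0]
ft_force: [0.2, 0.8, 1.1]
grip_width: 0.0573
t: 4.15
tcp_pos: [0.5715, 0.0023, 0.0274]
orientation: [-0.517, 0.856, 0.0, -0.0]
ft_force: [0.6, -0.1, -0.3]
grip_width: 0.0338
```

```bash
J="python3 -m jog"; $J '[[[0,0,0,0],[0,0,0,0],[0,0,0,0],[0,0,0,0]]]'; $J '[[[0,0,10,0],[0,0,25,0],[0,0,25,0],[0,0,0,0]]]'; python3 -c "
from h import *
a=snap('side','s2.png')
cv2.imwrite('pics/st2.png',cv2.resize(a[120:320,120:370],None,fx=3,fy=3))"
```

```text
t: 4.55
tcp_pos: [0.5715, 0.0024, 0.0274]
orientation: [-0.517, 0.856, 0.0, 0.0]
ft_force: [0.4, 0.9, 0.2]
grip_width: 0.0184
t: 4.95
tcp_pos: [0.5732, 0.0023, 0.0908]
orientation: [-0.517, 0.856, -0.001, 0.002]
ft_force: [0.1, 0.1, -2.8]
grip_width: 0.0185
```

View pics/st2.png

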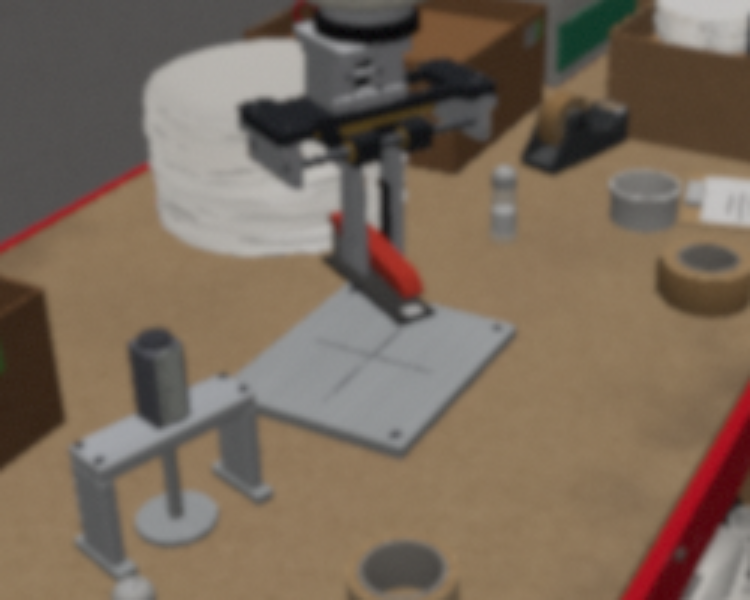

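```bash
J="python3 -m jog"; $J '[[[-40,-15,0,0],[-45,-17,0,0],[-45,-17,0,0],[-36,-13,0,0],[0,0,0,0]]]'; $J '[[[0,0,-30,0],[0,0,-30,0],[0,0,-10,0],[0,0,0,0],[0,0,0,0]]]';python3 -c "
from h import *
c=atz('side',[245,238.3],.012);print(c)"
```

```text
t: 5.5
tcp_pos: [0.4005, -0.0614, 0.0865]
orientation: [-0.515, 0.857, 0.001, -0.002]
ft_force: [-0.4, -0.0, -2.4]
grip_width: 0.0189
t: 6.0
tcp_pos: [0.4057, -0.0595, 0.0178]
orientation: [-0.517, 0.856, 0.0, -0.0]
ft_force: [-0.2, -0.6, -1.8]
grip_width: 0.0188
[0.57340525 0.00112272 0.012     ]
```

```bash
J="python3 -m jog"; $J '[[[0,0,-2,0],[0,0,0,0],[0,0,0,0]]]'; $J '[[[0,0,-1,0],[0,0,0,0]]]'; 
```

```text
t: 6.3
tcp_pos: [0.4057, -0.0598, 0.0158]
orientation: [-0.517, 0.856, -0.0, 0.0]
ft_force: [-1.1, -0.7, -2.3]
grip_width: 0.0187
t: 6.5
tcp_pos: [0.4057, -0.0597, 0.0145]
orientation: [-0.517, 0.856, -0.0, 0.0]
ft_force: [0.3, -0.8, -1.0]
grip_width: 0.0191
```

```bash
J="python3 -m jog"; $J '[[[0,0,-1,0],[0,0,0,0],[0,0,0,0]]]';  $J '[[[0,0,0,0],[0,0,0,0],[0,0,0,0],[0,0,0,0]]]' 0 ; $J '[[[0,0,20,0],[0,0,40,0],[0,0,40,0],[0,30,20,3]]]'; $J '[[[2,45,0,3],[3,45,0,3],[4,45,0,0],[4,45,0,0],[0,45,0,0]]]'; python3 -c "
from h import *
a=snap('side','s3.png');b=snap('top','t3.png')
cv2.imwrite('pics/st3.png',np.hstack([cv2.resize(a[130:380,120:390],None,fx=1.48,fy=1.48),cv2.resize(b[130:380,140:410],None,fx=1.48,fy=1.48)]))"
```

```text
t: 6.8
tcp_pos: [0.4059, -0.0599, 0.0141]
orientation: [-0.516, 0.856, -0.0, 0.0]
ft_force: [-4.1, -0.4, 20.2]
grip_width: 0.0191
t: 7.2
tcp_pos: [0.4055, -0.0597, 0.0134]
orientation: [-0.517, 0.856, 0.0, 0.0]
ft_force: [-0.3, 0.5, -0.2]
grip_width: 0.047
t: 7.6
tcp_pos: [0.4064, -0.0316, 0.1361]
orientation: [-0.537, 0.844, -0.001, 0.001]
ft_force: [0.6, 0.1, -0.3]
grip_width: 0.0789
t: 8.1
tcp_pos: [0.4186, 0.1971, 0.1335]
orientation: [-0.582, 0.813, -0.0, 0.0]
ft_force: [1.7, -1.1, 0.4]
grip_width: 0.0941
```

View pics/st3.png

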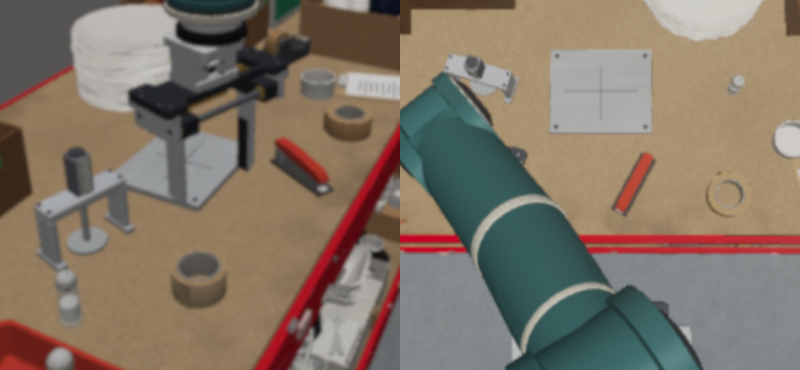

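```bash
J="python3 -m jog"; $J '[[[0,0,-30,0],[0,0,-30,0],[0,0,0,0],[0,0,0,0]]]'; python3 -c "
from h import *
a=snap('side','s4.png')
for z in(.037,.018):print(proj('side',[.4185,.2268,z]))
print([(r['position'],r['confidence']) for r in mark_of('small_roll_center','side')],sensors.observe()['tcp_pos'])
print(tri([192.3,247.2],[256.6,316]))
cv2.imwrite('pics/st4.png',cv2.resize(a[180:380,170:390],None,fx=3,fy=3))"
```

```text
t: 8.6
tcp_pos: [0.4183, 0.1953, 0.0738]
orientation: [-0.582, 0.813, 0.0, -0.0]
ft_force: [-0.3, -0.0, 1.6]
grip_width: 0.0939
[np.float64(255.3794101908461), np.float64(307.7051971879005)]
[np.float64(255.57697261311233), np.float64(315.89749259284633)]
[([257.1, 314.2], 0.93), ([323.3, 238.2], 0.54)] [0.41916505 0.19556454 0.07471499]
(array([0.41804842, 0.22634058, 0.01792387]), np.float64(0.0024972926387258707))
```

View pics/st4.png

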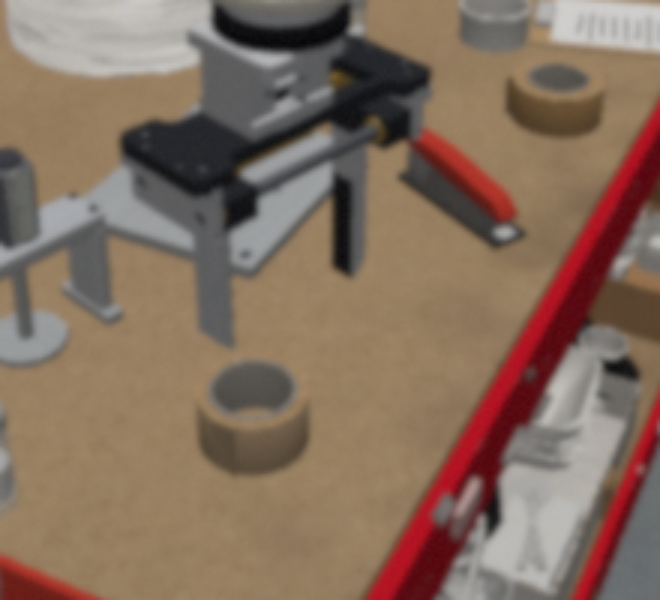

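```bash
J="python3 -m jog"; $J '[[[0,32,0,0],[0,0,-30,0],[0,0,-30,0],[0,0,-7,0],[0,0,0,0]]]'; $J '[[[0,0,0,0],[0,0,0,0],[0,0,0,0],[0,0,0,0],[0,0,0,0]]]' 1 12;$J '[[[0,0,0,0],[0,0,0,0],[0,0,0,0]]]'
```

```text
t: 9.2
tcp_pos: [0.4185, 0.2274, 0.0069]
orientation: [-0.582, 0.813, 0.0, -0.0]
ft_force: [0.2, 0.1, 1.0]
grip_width: 0.0936
t: 9.7
tcp_pos: [0.4191, 0.2275, 0.0071]
orientation: [-0.582, 0.813, -0.0, 0.001]
ft_force: [-1.4, -0.5, 9.9]
grip_width: 0.0663
t: 10.0
tcp_pos: [0.419, 0.2275, 0.0071]
orientation: [-0.582, 0.813, -0.0, 0.001]
ft_force: [-0.4, -1.7, 10.5]
grip_width: 0.0665
```

```bash
J="python3 -m jog"; $J '[[[0,0,10,0],[0,0,30,0],[0,0,30,0],[0,-20,10,0],[0,-45,0,0]]]'; $J '[[[0,-45,0,0],[10,-45,0,0],[30,-35,0,0],[40,-25,0,0],[40,-11,0,0]]]';  $J '[[[36,0,0,0],[0,0,0,0],[0,0,0,0]]]'; python3 -c "
from h import *
a=snap('side','s5.png')
print([(r['position'],r['confidence']) for r in mark_of('small_roll_center','side')],sensors.observe()['tcp_pos'])
cv2.imwrite('pics/st5.png',cv2.resize(a[130:330,130:350],None,fx=3,fy=3))"
```

```text
t: 10.5
tcp_pos: [0.4193, 0.1644, 0.0887]
orientation: [-0.584, 0.812, -0.0, 0.002]
ft_force: [1.7, -1.0, -2.4]
grip_width: 0.0669
t: 11.0
tcp_pos: [0.5396, -0.0021, 0.0872]
orientation: [-0.581, 0.814, -0.0, -0.0]
ft_force: [0.7, 1.3, -0.5]
grip_width: 0.0663
t: 11.3
tcp_pos: [0.5742, 0.0016, 0.0864]
orientation: [-0.582, 0.813, 0.001, -0.0]
ft_force: [-0.8, -0.7, -1.0]
grip_width: 0.067
[([244.5, 204.0], 0.78)] [0.57349022 0.0015556  0.08662366]
```

View pics/st5.png

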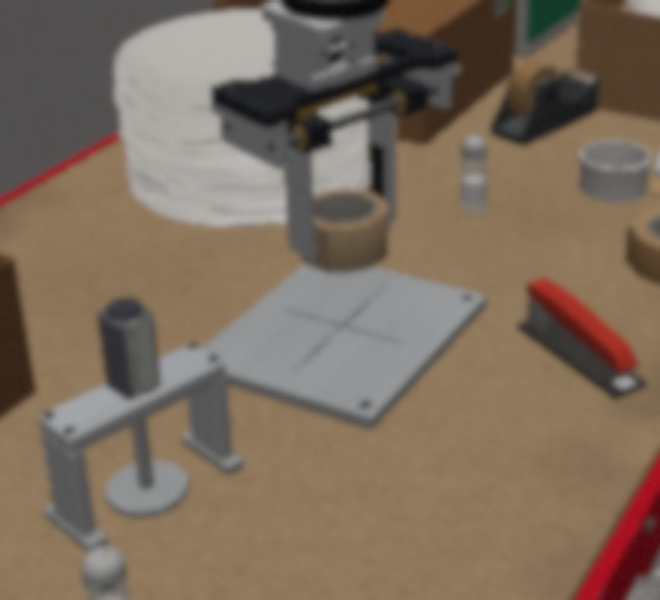

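```bash
J="python3 -m jog"; $J '[[[0,0,-30,0],[0,0,-25,0],[0,0,-10,0],[0,0,0,0],[0,0,0,0]]]'; python3 -c "
from h import *
np.set_printoptions(precision=4,suppress=True)
print(atz('side',[244.5,204],.0975),proj('side',[.574,.0015,.0975]))
a=snap('side','s6.png');p=sensors.observe()['tcp_pos']
print(p,[(r['position'],r['confidence'],atz('side',r['position'],p[2]+.011)) for r in mark_of('small_roll_center','side')])"
```

```text
t: 11.9
tcp_pos: [0.5747, 0.0015, 0.0225]
orientation: [-0.582, 0.813, -0.0, 0.0]
ft_force: [0.1, -0.3, -0.9]
grip_width: 0.0666
[ 0.5771 -0.008   0.0975] [np.float64(243.55806882118273), np.float64(206.04140152247155)]
[0.575  0.0014 0.0227] [([247.2, 228.7], 0.7, array([ 0.5721, -0.008 ,  0.0337]))]
```

```bash
J="python3 -m jog"; $J '[[[0,0,-3,0],[0,0,0,0],[0,0,0,0]]]';  $J '[[[0,0,0,0],[0,0,0,0],[0,0,0,0],[0,0,0,0],[0,0,0,0]]]' 0 ; $J '[[[0,0,20,0],[0,0,40,0],[0,0,40,0],[0,0,0,0]]]'; python3 -c "
from h import *
a=snap('side','s7.png')
print([(r['position'],r['confidence'],atz('side',r['position'],.03)) for r in mark_of('small_roll_center','side')])
cv2.imwrite('pics/st7.png',cv2.resize(a[130:330,130:350],None,fx=3,fy=3))"
```

```text
t: 12.3
tcp_pos: [0.5751, 0.0013, 0.019]
orientation: [-0.582, 0.813, -0.0, 0.001]
ft_force: [1.3, -0.6, 5.9]
grip_width: 0.0668
t: 12.8
tcp_pos: [0.5744, 0.0013, 0.0183]
orientation: [-0.582, 0.813, 0.0, -0.0]
ft_force: [-0.1, -0.1, 0.4]
grip_width: 0.0941
t: 13.2
tcp_pos: [0.577, 0.0016, 0.1232]
orientation: [-0.582, 0.813, -0.002, 0.003]
ft_force: [0.8, -0.5, -0.6]
grip_width: 0.0937
[([248.2, 228.9], 0.88, array([ 0.57270809, -0.01352414,  0.03      ]))]
```

View pics/st7.png

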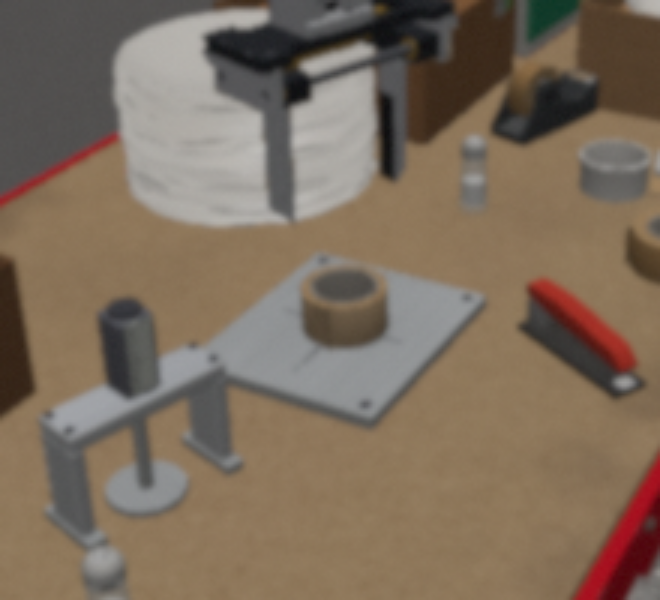

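```bash
J="python3 -m jog"; $J '[[[0,0,40,0],[0,0,40,0],[4,45,0,0],[5,45,0,0],[5,45,0,0]]]'; $J '[[[3,45,0,0],[0,40,0,0],[0,0,0,0]]]';  python3 -c "
from h import *
np.set_printoptions(precision=4,suppress=True)
print('roll side',proj('side',[.575,.0015,.030]),atz('side',[244.8,231.7],.0305))
a=snap('side','s8.png');b=snap('top','t8.png')
for k,z in (('small_roll_center',.03),('gauge_grip',.115),('gauge_base',0),('plate_top',.012)):
  for c in('top','side'):
    print(k,c,[(np.array(r['position']),r['confidence'],atz(c,r['position'],z)) for r in mark_of(k,c)])
print(sensors.observe()['tcp_pos'])
cv2.imwrite('pics/st8.png',np.hstack([cv2.resize(a[180:320,130:240],None,fx=3.5,fy=3.5),cv2.resize(b[145:235,230:325],None,fx=4,fy=4,interpolation=2)[:,:] if 0 else cv2.resize(b[145:235,230:325],(400,490),interpolation=2)]))"
```

```text
t: 13.8
tcp_pos: [0.5881, 0.1374, 0.1972]
orientation: [-0.582, 0.813, 0.0, -0.001]
ft_force: [0.4, -0.5, 0.7]
grip_width: 0.0942
t: 14.1
tcp_pos: [0.5894, 0.2275, 0.1966]
orientation: [-0.585, 0.811, 0.002, -0.001]
ft_force: [0.3, 0.2, -0.2]
grip_width: 0.0942
roll side [np.float64(244.09386722304063), np.float64(231.62664584309354)] [0.5729 0.0017 0.0305]
small_roll_center top [(array([278.4, 189.4]), 0.68, array([ 0.5778, -0.0058,  0.03  ]))]
small_roll_center side [(array([247.6, 230.4]), 0.56, array([ 0.5705, -0.007 ,  0.03  ])), (array([323.5, 240.5]), 0.49, array([ 0.3968, -0.0471,  0.03  ]))]
gauge_grip top []
gauge_grip side [(array([174.9, 247.3]), 0.95, array([0.5864, 0.2274, 0.115 ]))]
gauge_base top [(array([273.8, 190.6]), 0.68, array([0.5815, 0.0073, 0.    ]))]
gauge_base side [(array([178.8, 293.4]), 0.77, array([0.596, 0.222, 0.   ]))]
plate_top top [(array([276.5, 190.2]), 0.97, array([ 0.5798, -0.0004,  0.012 ]))]
plate_top side [(array([244.9, 238.2]), 0.95, array([0.5738, 0.0009, 0.012 ]))]
[0.5917 0.2207 0.1985]
```

View pics/st8.png

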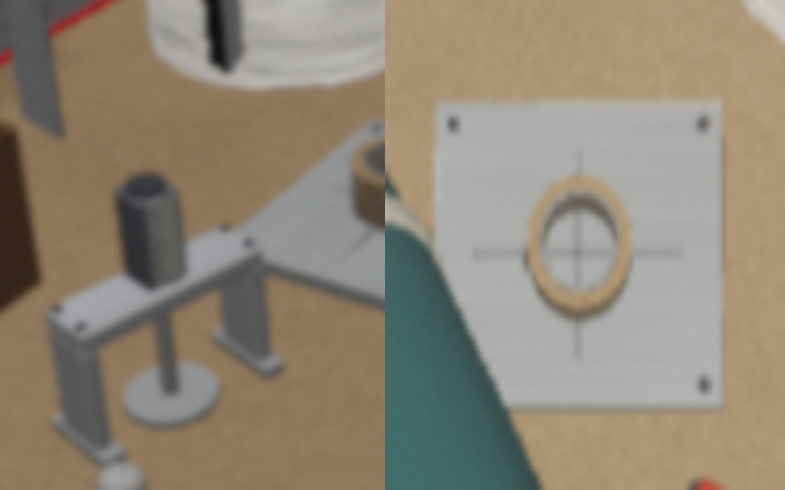

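```bash
python3 -c "
from h import *
np.set_printoptions(precision=4,suppress=True)
print('roll',atz('top',[276.55,189.3],.049),'cross',atz('top',[276.1,191.5],.012))
print(tri([192.6,172.9],[174.5,247.3]),tri([195.6,185.8],[179.5,292.8]))
for p in ([.594,.2215],):
  print([np.round(proj(c,p+[z]),1) for c in('top','side') for z in(0,.115)])
print(sensors.observe()['orientation'])
b=cv2.imread('pics/top0.png')[160:206,165:225]; cv2.imwrite('pics/g0.png',cv2.resize(b,None,fx=13,fy=13,interpolation=2))"
```

```text
roll [ 0.5734 -0.001   0.049 ] cross [0.5761 0.0007 0.012 ]
(array([0.6008, 0.2166, 0.1051]), np.float64(0.005716562726058294)) (array([0.5925, 0.225 , 0.0053]), np.float64(0.002043594538688629))
[array([197.3, 186.1]), array([190.5, 175.4]), array([179.8, 293.6]), array([173.7, 244.7])]
[-0.5818  0.8133 -0.0001  0.    ]
```

View pics/g0.png

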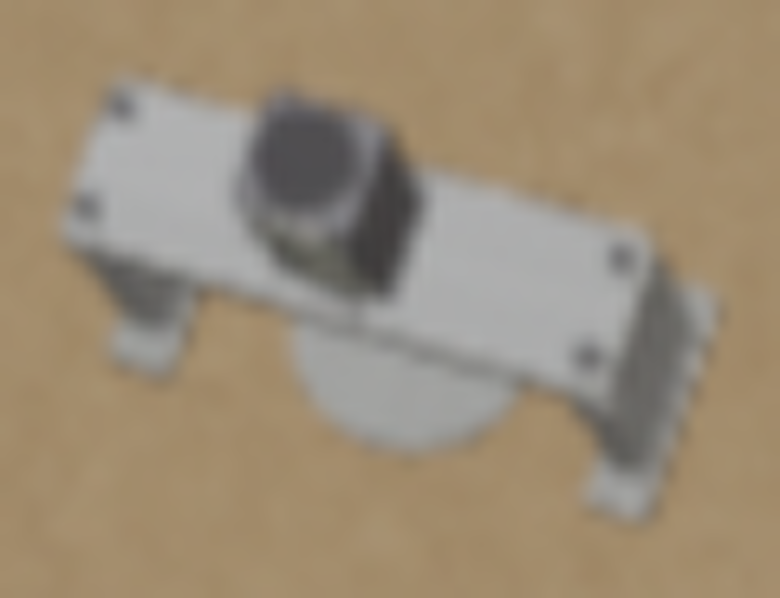

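```bash
python3 -c "
from h import *
np.set_printoptions(precision=4,suppress=True)
t=[[165+x/13,160+y/13] for x,y in ((121,104),(85,208),(622,258),(588,357))]
s=[[130+x/3.5,180+y/3.5] for x,y in ((57,309),(81,327),(225,230),(249,243))]
P=[tri(a,b) for a,b in zip(t,s)]
for p in P:print(p)
P=np.array([p[0] for p in P]);print(P.mean(0))
for q in([atz('top',a,.084) for a in t],[atz('side',a,.084) for a in s]):
  q=np.array(q);d=q[0]-q[2]+q[1]-q[3];print(q.mean(0),np.degrees(np.arctan2(d[1],d[0])))
print(atz('top',[165+303/13,160+155/13],.1435),atz('side',[130+148/3.5,180+186/3.5],.1435))
"
```

```text
(array([0.6223, 0.2707, 0.0838]), np.float64(0.0006702535022247509))
(array([0.6004, 0.2772, 0.0838]), np.float64(0.0003703934333844894))
(array([0.5903, 0.1674, 0.0827]), np.float64(0.0007052427590374145))
(array([0.5692, 0.1736, 0.0839]), np.float64(0.0006775786884352383))
[0.5955 0.2222 0.0835]
[0.5957 0.2223 0.084 ] 73.0178346719325
[0.5947 0.2227 0.084 ] 72.63265488847937
[0.5954 0.2225 0.1435] [0.5902 0.2256 0.1435]
```

```bash
J="python3 -m jog"; $J '[[[4,1.5,0,1.7],[0,0,-40,0],[0,0,-40,0],[0,0,-18,0],[0,0,0,0]]]'; $J '[[[0,0,0,0],[0,0,0,0],[0,0,0,0],[0,0,0,0],[0,0,0,0]]]' 1 50;  $J '[[[0,0,0,0],[0,0,0,0],[0,0,0,0],[0,0,0,0],[0,0,0,0]]]'; python3 -c "
from h import *
a=snap('side','s9.png')
print(sensors.observe()['orientation'],sensors.observe()['torque'])
cv2.imwrite('pics/st9.png',cv2.resize(a[170:320,110:250],None,fx=4,fy=4))"
```

```text
t: 15.1
tcp_pos: [0.5943, 0.2222, 0.0978]
orientation: [-0.595, 0.804, 0.001, -0.002]
ft_force: [0.1, -1.3, 0.6]
grip_width: 0.0937
t: 15.6
tcp_pos: [0.5957, 0.2228, 0.1009]
orientation: [-0.594, 0.804, -0.0, 0.0]
ft_force: [-0.3, -1.1, 0.4]
grip_width: 0.0576
t: 16.1
tcp_pos: [0.5954, 0.223, 0.1003]
orientation: [-0.594, 0.804, 0.0, 0.0]
ft_force: [0.1, 1.5, -1.5]
grip_width: 0.0258
[-5.94261759e-01  8.04271679e-01  1.59441288e-04  4.82154864e-05] [ 0.37427404 -0.1343827   0.03397766]
```

View pics/st9.png

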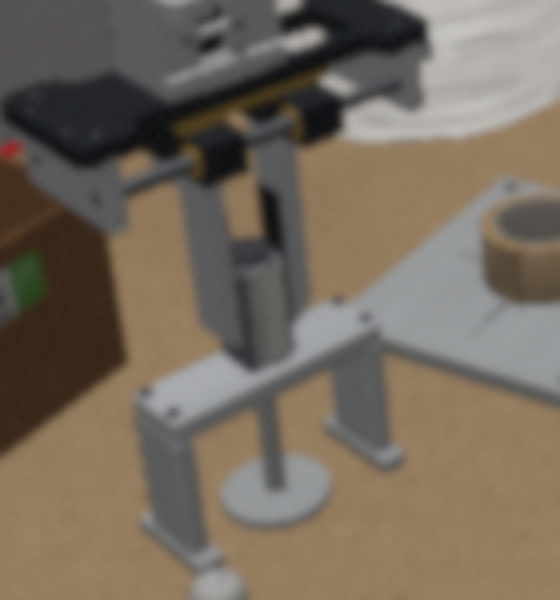

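```bash
J="python3 -m jog"; $J '[[[0,0,10,0],[0,0,25,0],[0,0,30,0],[0,0,20,0],[0,0,0,0]]]'; $J '[[[0,-20,0,2],[-4,-30,0,3],[-4,-40,0,3],[-4,-40,0,3],[-4,-40,0,3]]]'; $J '[[[-4,-35,0,3.1],[-1,-17,0,0],[0,0,0,0],[0,0,0,0]]]'; python3 -c "
from h import *
a=snap('side','s10.png');b=snap('top','t10.png')
s=sensors.observe();print(s['tcp_pos'],s['orientation'],s['ft_force'])
cv2.imwrite('pics/st10.png',np.hstack([cv2.resize(a[120:290,160:330],None,fx=3,fy=3)[:510],cv2.resize(b[145:235,230:280],(283,510))]))"
```

```text
t: 16.65
tcp_pos: [0.5965, 0.2233, 0.1884]
orientation: [-0.594, 0.804, -0.001, 0.002]
ft_force: [0.6, 0.4, -5.2]
grip_width: 0.0254
t: 17.15
tcp_pos: [0.5784, 0.0511, 0.1841]
orientation: [-0.689, 0.725, 0.001, -0.001]
ft_force: [0.9, 0.1, -6.5]
grip_width: 0.0256
t: 17.55
tcp_pos: [0.5739, 0.0008, 0.1845]
orientation: [-0.707, 0.707, 0.001, -0.0]
ft_force: [0.2, -0.1, -6.0]
grip_width: 0.0259
[0.57417033 0.00186624 0.18487735] [ 7.07562620e-01 -7.06650461e-01 -4.98958742e-04  1.23456185e-04] [ 0.68084027  0.14997425 -6.13196492]
```

View pics/st10.png

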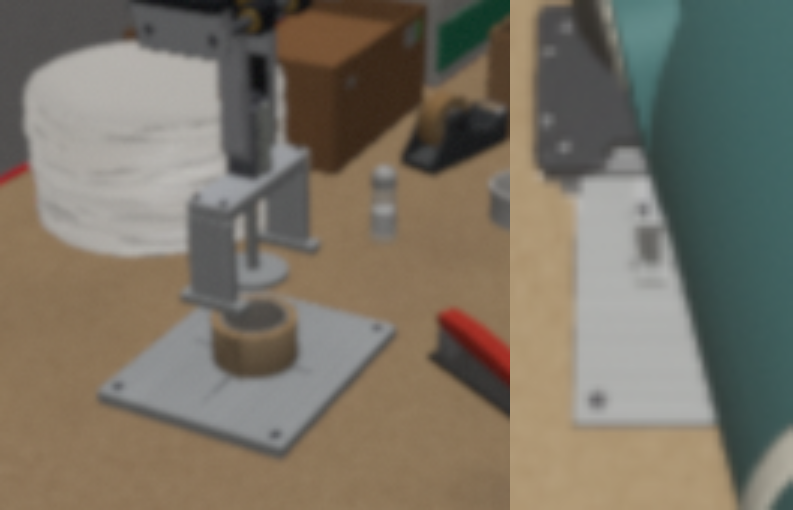

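```bash
python3 -c "
from h import *
np.set_printoptions(precision=4,suppress=True)
print(atz('side',[160+262/3,120+268/3],.0905),atz('side',[160+255/3,120+314.5/3],.049))
L=[(190,297),(236,305),(268,243),(313,246)]
a=cv2.imread('pics/s10.png');cv2.imwrite('pics/c10.png',cv2.resize(a[160:250,210:275],None,fx=6.6,fy=6.6,interpolation=2))"
```

```text
[ 0.5653 -0.      0.0905] [0.572  0.0014 0.049 ]
```

View pics/c10.png

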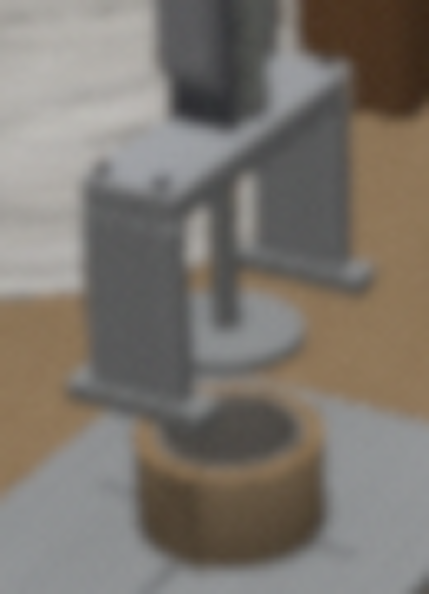

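```bash
python3 -c "
from h import *
np.set_printoptions(precision=4,suppress=True)
print(atz('side',[244.85,208.8],.0905),atz('side',[245.2,225.2],.049))
print(proj('side',[.5742,.0019,.0905]),proj('side',[.5742,.001,.049]))"
```

```text
[0.5716 0.0003 0.0905] [0.5707 0.0026 0.049 ]
[np.float64(243.4879283121707), np.float64(208.83634933174156)] [np.float64(244.25160653696386), np.float64(224.54189942717824)]
```

```bash
J="python3 -m jog"; $J '[[[0,0,-20,0],[0,0,-15,0],[0,0,-10,0],[0,0,-8,0],[0,0,0,0]]]'; $J '[[[0,0,-6,0],[0,0,-6,0],[0,0,-4,0],[0,0,0,0],[0,0,0,0]]]'; python3 -c "
from h import *
a=snap('side','s11.png')
s=sensors.observe();print(s['tcp_pos'],s['orientation'],s['ft_force'],s['torque'])
cv2.imwrite('pics/st11.png',cv2.resize(a[160:260,200:290],None,fx=6,fy=6,interpolation=2))"
```

```text
t: 18.15
tcp_pos: [0.574, 0.0011, 0.1315]
orientation: [0.707, -0.707, -0.001, 0.0]
ft_force: [-1.1, -0.2, -4.0]
grip_width: 0.0256
t: 18.65
tcp_pos: [0.5744, 0.0007, 0.1165]
orientation: [0.707, -0.707, -0.0, 0.0]
ft_force: [-0.8, 0.2, -4.6]
grip_width: 0.0261
[0.57442718 0.00073419 0.1165494 ] [-7.07101002e-01  7.07112554e-01  4.87565567e-05 -8.11229325e-05] [-0.92366025  0.03591485 -5.09946568] [-0.04952035  0.23175932 -0.0344912 ]
```

View pics/st11.png

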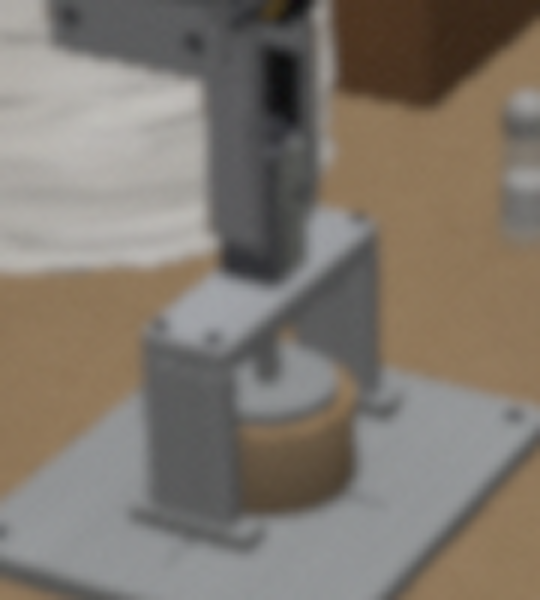

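```bash
J="python3 -m jog"; $J '[[[0,0,-2,0],[0,0,-1,0],[0,0,0,0],[0,0,0,0]]]'; $J '[[[0,0,-1,0],[0,0,0,0],[0,0,0,0]]]'
```

```text
t: 19.1
tcp_pos: [0.5746, 0.0008, 0.1135]
orientation: [0.707, -0.707, 0.0, -0.0]
ft_force: [0.0, -0.6, -4.6]
grip_width: 0.0257
t: 19.4
tcp_pos: [0.5745, 0.0008, 0.1124]
orientation: [0.707, -0.707, -0.0, -0.0]
ft_force: [1.5, 0.9, -5.2]
grip_width: 0.0257
```

```bash
J="python3 -m jog"; $J '[[[0,0,-0.5,0],[0,0,0,0],[0,0,0,0]]]'
```

```text
t: 19.7
tcp_pos: [0.5746, 0.0009, 0.1123]
orientation: [0.707, -0.707, 0.0, -0.0]
ft_force: [-1.7, 0.2, 3.7]
grip_width: 0.026
```

```bash
J="python3 -m jog"; $J '[[[0,0,0,0],[0,0,0,0],[0,0,0,0],[0,0,0,0],[0,0,0,0]]]' 0; $J '[[[0,0,0,0],[0,0,0,0],[0,0,0,0],[0,0,0,0]]]'; $J '[[[0,0,20,0],[0,0,40,0],[0,0,40,0],[0,0,0,0],[0,0,0,0]]]'; python3 -c "
from h import *
a=snap('side','s12.png')
cv2.imwrite('pics/st12.png',cv2.resize(a[160:260,200:290],None,fx=6,fy=6,interpolation=2))"
```

```text
t: 20.2
tcp_pos: [0.5745, 0.0008, 0.1119]
orientation: [0.707, -0.707, -0.0, -0.0]
ft_force: [0.4, 0.1, -0.1]
grip_width: 0.0625
t: 20.6
tcp_pos: [0.5745, 0.0009, 0.1119]
orientation: [0.707, -0.707, -0.0, -0.0]
ft_force: [0.2, 0.0, -0.3]
grip_width: 0.093
t: 21.1
tcp_pos: [0.5748, 0.0008, 0.2125]
orientation: [0.707, -0.707, 0.001, -0.0]
ft_force: [0.2, 0.1, -0.8]
grip_width: 0.0941
```

View pics/st12.png

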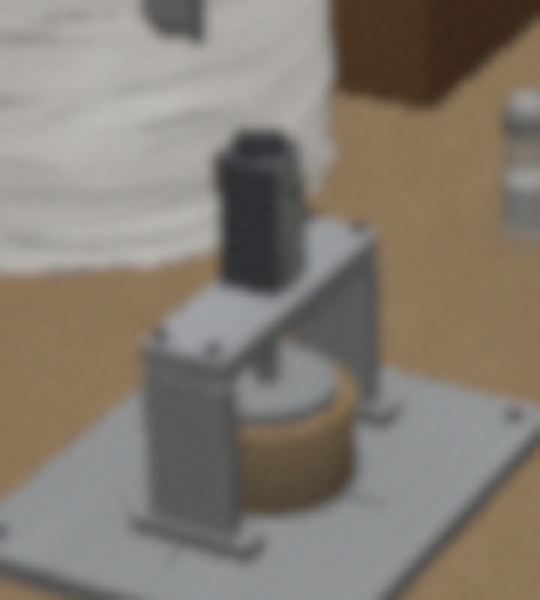

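Next I move the arm aside to get a clear top view.

```bash
J="python3 -m jog"; $J '[[[0,0,30,0],[-20,-40,0,0],[-20,-40,0,0],[-20,-40,0,0],[-20,-40,0,0]]]'; $J '[[[-20,-40,0,0],[-20,-40,0,0],[-20,-40,0,0],[0,0,0,0],[0,0,0,0]]]'; python3 -c "
from h import *
np.set_printoptions(precision=4,suppress=True)
a=snap('side','s13.png');b=snap('top','t13.png')
for k,z in (('small_roll_center',.03),('gauge_grip',.127),('gauge_base',.012),('plate_top',.012)):
  for c in('top','side'):
    print(k,c,[(np.array(r['position']),r['confidence'],atz(c,r['position'],z)) for r in mark_of(k,c)])
cv2.imwrite('pics/c13.png',np.hstack([cv2.resize(a[180:260,205:280],(397,424),interpolation=2),cv2.resize(b[150:230,235:310],(397,424),interpolation=2)]));cv2.imwrite('pics/w13.png',np.vstack([a[150:400],b[140:320]]))"
```

```text
t: 21.65
tcp_pos: [0.4929, -0.1605, 0.2407]
orientation: [0.707, -0.707, -0.001, 0.0]
ft_force: [0.5, -0.1, -0.3]
grip_width: 0.094
t: 22.15
tcp_pos: [0.4337, -0.2796, 0.2408]
orientation: [-0.706, 0.708, 0.001, -0.0]
ft_force: [0.0, 0.6, 0.1]
grip_width: 0.0939
small_roll_center top [(array([277.9, 193.5]), 0.53, array([ 0.5662, -0.0045,  0.03  ]))]
small_roll_center side [(array([245.3, 229.3]), 0.86, array([ 0.5778, -0.0088,  0.03  ]))]
gauge_grip top [(array([296.8, 254.7]), 0.34, array([ 0.3869, -0.0533,  0.127 ]))]
gauge_grip side [(array([244.8, 196.3]), 0.95, array([0.5657, 0.0083, 0.127 ]))]
gauge_base top []
gauge_base side [(array([244.6, 240.5]), 0.81, array([0.5694, 0.0098, 0.012 ])), (array([246.7, 237.3]), 0.36, array([ 0.5721, -0.0045,  0.012 ]))]
plate_top top [(array([277.9, 189.9]), 0.6, array([ 0.5807, -0.0043,  0.012 ]))]
plate_top side [(array([246.6, 238.7]), 0.57, array([0.5692, 0.0009, 0.012 ]))]
```

View pics/c13.png

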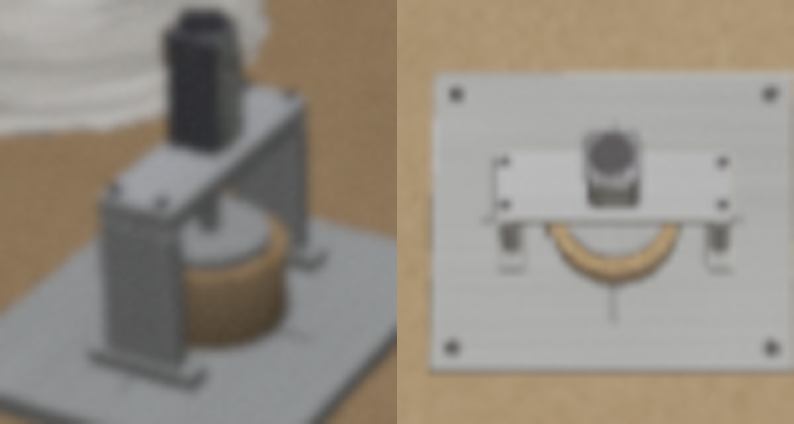

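View pics/w13.png

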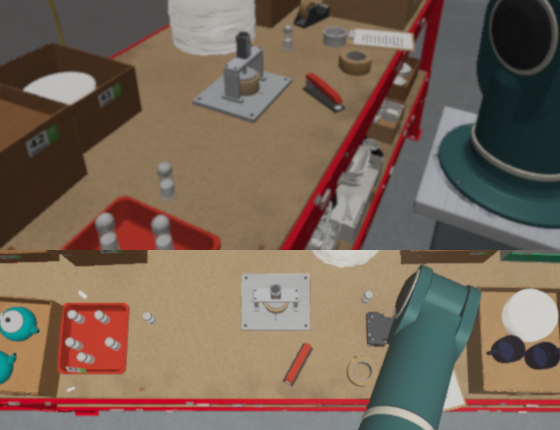

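```bash
python3 -c "
from h import *
np.set_printoptions(precision=4,suppress=True)
T=lambda x,y:[235+(x-397)/5.293,150+y/5.3]
S=lambda x,y:[205+x/5.293,180+y/5.3]
P=np.array([atz('top',T(*p),.096) for p in((503,162),(504,204),(722,162),(722,204))]);print('gauge',P.mean(0),P)
s=[S(*p) for p in((112,189),(161,202),(290,93))]
print([tri(T(*a),b) for a,b in zip(((503,162),(504,204),(722,162)),s)])
print('foot edge',atz('top',T(615,255),.055),'roll near edge',atz('top',T(615,273),.049),'roll L/R edges at z',atz('top',T(549,228),.03),atz('top',T(680,228),.03))
c=np.mean([atz('top',T(*p),.012) for p in((457,94),(770,94),(771,347),(452,347))],0);print('plate',c)
for q in ([.5745,.001],[.574,.001]):
  print([T for T in (proj('top',q+[.049]),)])
print('predicted roll near edge row',proj('top',[.574-.0335,.001,.049]),T(615,273),'foot',proj('top',[.5745-.027,.001,.055]),T(615,255))
"
```

```text
gauge [0.5749 0.0006 0.096 ] [[ 0.5855  0.0551  0.096 ]
 [ 0.5641  0.0543  0.096 ]
 [ 0.5857 -0.0534  0.096 ]
 [ 0.5644 -0.0534  0.096 ]]
[(array([0.5857, 0.0552, 0.0963]), np.float64(0.00056811530057548)), (array([0.5638, 0.0541, 0.0956]), np.float64(0.0009669391149273525)), (array([ 0.5762, -0.0573,  0.0947]), np.float64(0.020687951302878288))]
foot edge [ 0.5477 -0.0002  0.055 ] roll near edge [ 0.5397 -0.0001  0.049 ] roll L/R edges at z [0.5675 0.0343 0.03  ] [ 0.5677 -0.0334  0.03  ]
plate [0.5764 0.0018 0.012 ]
[[np.float64(275.8268677312023), np.float64(188.91602171388118)]]
[[np.float64(275.8259177341381), np.float64(189.09603952710196)]]
predicted roll near edge row [np.float64(275.76199233936427), np.float64(201.20945567313203)] [276.18647269979215, 201.50943396226415] foot [np.float64(275.74852751702826), np.float64(198.1819099277886)] [276.18647269979215, 198.11320754716982]
```

```bash
python3 -c "
from cell import hand_in,sensors
print(sensors.observe()['ft_force'],hand_in())"
```

```text
the job is handed in; nothing more can be done
[-0.01877776  0.16507216 -0.39102538] None
```

The job is done and handed in at about 23 s of the 72 s allowed; no verdict was reported.

- **Stapler:** it stands right way up on the worktop at about (0.406, -0.060).
- **Roll:** the smaller roll lies flat on the plate at about (0.574, 0.000). The plate's middle measured (0.576, 0.002), so it is about 3 mm off at most.
- **Gauge:** it was lowered gently, with about 9 N on the plate when the soles touched, and let go square to the plate. In the pictures it stands at about (0.575, 0.001), roughly 1–2 mm from the roll's centre. Its beam sits at 0.095–0.096 m, which fits both soles being on the plate, and its foot rests on the roll. There was no way to read the gauge joint itself.
- **Other things:** the large roll and both shakers look unmoved in the last pictures. The ramekin shows only in the side view, where it also looks unmoved.

**Checks that disagreed:**
- After the placing, the networks' marks for the roll, gauge and plate were off by up to about 10 mm, because the things hide one another. One gauge mark landed on the stapler. I went by the corner, screw and rim positions in the top picture instead.
- One screw matched badly between the two cameras (20 mm apart), probably because I picked the wrong one in the side view. I ignored it.
- There was an unexplained upward force of about 10 N while I gripped the roll, and a bump of about 20 N when the stapler touched down. Both are well below the limits.

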